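# Put the mixed prep tools where they belong

## Robot

A 6-joint arm with a two-finger parallel gripper is mounted at the origin on the work surface. World frame = base frame: x ahead of the robot, y to its left, z up, the work surface at z = 0. Lengths are in m, angles in rad, forces in N, time in s.
With the tool pointing down it reaches from about 0.325 to 0.9 m from the base axis. Payload 6.1 kg.
Tool frame: the origin (TCP) lies midway between the tips of the shut fingers; the grasp point (between the pads) lies 19 mm behind it; z points along the fingers, y is the line along which they close (so a half turn about z gives the same grasp; the last joint's range is limited). The gripper opens to 85 mm and grips with 20 to 120 N. Pads are 22 mm wide; open, the fingers measure 114 mm over their backs; the gripper's body (76 mm by 85 mm) begins 54 mm behind the grasp point. The pads swing forward as they close: fully open they stand 13 mm farther back than shut.
Start: joints at [-1.364, 0.22, 1.526, -0, 1.395, -0.126], TCP at [0.204, -0.591, 0.204] pointing down, gripper open.
Joint ranges: [-2.98, 2.98], [-0.91, 2.08], [0.09, 2.57], [-1.24, 4.39], [0.2, 2.65], [-2.68, 2.68]. Speed limits (rad/s): [2.57, 2.57, 3.01, 3.14, 3.14, 3.14].

## Interface

Orientations are given as [roll, pitch, yaw] about the fixed x, y, z axes, in that order (R = Rz(yaw) Ry(pitch) Rx(roll)).
In Python, from plant import movep, move_l, set_joints, gripper_to, hold, inverse_kinematics, observe, get_image, get_calibration, Unreachable, job_done gives the robot as it stands. Calls block until the motion is done:
- movep(position, orientation): joint-space move of the TCP to a pose.
- move_l(position, feed=0.15, rotation=None, max_force=None): straight line of the TCP; rotation=None keeps the orientation; feed is the mean speed in m/s. With max_force (N) it stops when the force on the tool has changed by that much, and returns True; else False.
- set_joints(angles): joint-space move.
- gripper_to(opening, f_grip=None): finger opening in m; f_grip is the grip in N (None keeps the last); returns when the fingers have stopped.
- hold(seconds).
- inverse_kinematics(position, orientation): joint angles nearest the present ones, or None.
- observe(): the state.
- get_image(name): name is "side" or "top"; returns (picture, depth): 480x640x3 uint8, red, green, blue; 480x640 float32, m along the optical axis (not along the pixel's ray), 0 where there is no reading.
- get_calibration(name): a dict with "intrinsics" (3x3 intrinsics, pixels), "world_from_camera" (4x4, takes a point from camera to world coordinates). Camera axes: x right, y down, z forward; pixel columns grow to the right and rows downward; lengths in m; the calibration is good to about 2 mm. A picture is of the moment at which its call begins. get_calibration takes no time and is no camera call.
A pose or a line that the arm cannot do raises Unreachable and nothing moves.
- job_done(): hands the job in; it is judged then, once.
The state is a dict: "time_s": time; "q": joint angles; "joint_velocities": joint speeds; "joint_torque": joint torques, N m; "eef_pos": TCP position; "tcp_rot": TCP orientation; "ft_force": force on the tool from outside, world axes, zero at the start; "torque": the same for the moment, N m; "opening": finger opening in m; "grasp_force": force on a finger pad.
Only numpy, scipy, OpenCV 4.12 (cv2) and the standard library are available. Lean on these libraries where they do the work, as an engineer would, in place of code of your own. Each camera call takes 0.05 s, during which the arm holds its last target. There are 200 camera calls.

## Task

Sort the prep tools on the steel kitchen counter: stand both ring moulds side by side (not nested or stacked) flat on the bottom of the small square pan, stand both shakers upright inside the round tray, and lay the peeler flat and lengthwise on the middle of the black cutting board. Set each thing down rather than dropping it, do not tip the filled shakers, and leave the mixing bowl and the bottle where they stand.

Things in the scene. Friction and masses are not known exactly. Their poses are not given: they have to be found in the camera images.
- big_ring_mid (a point): larger ring mould: plain steel tube, open at both ends, standing on end, outer diameter 60 mm, height 45 mm, wall 2.5 mm, about 70 g. The point is its centre, half-way up; z is the tube's axis. Loose. Can be taken across its outside.
- small_ring_mid (a point): smaller ring mould: the same kind of plain steel tube, outer diameter 46 mm, height 40 mm, wall 2.5 mm, about 50 g, standing on end. The point is its centre, half-way up; z is the tube's axis. Loose.
- tall_shaker_mid (a point): taller seasoning shaker: closed steel can with a perforated cap, standing upright, body diameter 46 mm (48 mm at the cap's skirt, whose lower edge is 57 mm up), total height 75 mm, about 180 g. The point is its centre, 37.5 mm above its foot; z points up. Loose.
- short_shaker_mid (a point): shorter seasoning shaker: closed steel can with a perforated cap, standing upright, body diameter 50 mm (52 mm at the cap's skirt, whose lower edge is 32 mm up), total height 50 mm, about 140 g. The point is its centre, 25 mm above its foot; z points up. Loose.
- peeler_grip (a point): Y-shaped vegetable peeler lying flat, 120 mm long, 14 mm thick, 70 g: black handle 20 mm wide, steel fork 60 mm wide with the blade in front. The point is on the handle near the centre of mass, 7 mm above the underside; x points to the blade. From it the handle reaches 55 mm back and 25 mm forward, the fork 17 to 64 mm forward. Take it across the handle at the point. Loose.
- square_pan: square pan for the ring moulds: shallow bare-metal pan, 160 x 160 mm outside, walls 30 mm high and 4 mm thick, bottom 4 mm thick (152 x 152 mm clear inside). Origin: centre of its underside; x and y parallel to its sides, z up. Fixed to the counter.
- round_tray: round tray for the shakers: bare-metal round tray, 180 mm across at the rim, rim 14 mm high and about 4 mm thick, bottom 4 mm thick, flat inside over a diameter of about 164 mm. Origin: centre of its underside; z up. Fixed to the counter.
- board_top (a point): black rectangular cutting board for the peeler, 120 mm (its x) by 200 mm (its y), 14 mm thick, no rim. The point is the centre of its top face; y runs along its length, z up. Fixed to the counter.
- bowl: bystander: steel mixing bowl, 130 mm across, 60 mm high, standing loose at the side on the robot's right. Origin: centre of its foot. To be left alone.
- bottle: bystander: white bottle with a red cap, 60 mm across, 170 mm tall, standing loose at the side on the robot's left. Origin: centre of its foot. To be left alone.
There are look-alikes about, which are no part of the job. Leave any orange look-alike of the round_tray alone.

How it is judged:
At the end, for the whole second after the job is handed in: Both moulds flat on the square pan's bottom (4 mm, 7 deg), centres over 50 mm apart; both shakers upright (7 deg) on the round tray's bottom inside the rim; peeler flat on the board, its point within 30 mm across and 40 mm along of the centre, lengthwise within 20 deg; all at rest (x of big_ring_mid in the frame of square_pan between -0.048 and 0.048 m and y of big_ring_mid in the frame of square_pan between -0.048 and 0.048 m and z of big_ring_mid in the frame of square_pan between 0.0225 and 0.0305 m and angle between each of big_ring_mid, small_ring_mid, tall_shaker_mid, short_shaker_mid, peeler_grip's own z axis and vertical below 0.12 rad and x of small_ring_mid in the frame of square_pan between -0.055 and 0.055 m and y of small_ring_mid in the frame of square_pan between -0.055 and 0.055 m and z of small_ring_mid in the frame of square_pan between 0.02 and 0.028 m and horizontal distance between big_ring_mid and small_ring_mid above 0.05 m and horizontal distance between tall_shaker_mid and round_tray below 0.063 m and z of tall_shaker_mid in the frame of round_tray between 0.0375 and 0.0455 m and horizontal distance between short_shaker_mid and round_tray below 0.061 m and z of short_shaker_mid in the frame of round_tray between 0.025 and 0.033 m and x of peeler_grip in the frame of board_top between -0.03 and 0.03 m and y of peeler_grip in the frame of board_top between -0.04 and 0.04 m and z of peeler_grip in the frame of board_top between 0.003 and 0.011 m and angle between the x axis of peeler_grip and the y axis of board_top, either way round below 0.35 rad and linear speed of each of big_ring, small_ring, tall_shaker, short_shaker, peeler below 0.02 m/s and angular speed of each of big_ring, small_ring, tall_shaker, short_shaker, peeler below 0.2 rad/s); the robot touches nothing.
It fails at once if the mixing bowl or the bottle is pushed out of place (more than 20 mm) or knocked over (distance of any of bowl, bottle from where it was at the start of the episode above 0.02 m or angle between bottle's own z axis and vertical above 0.3 rad).
It fails at once if a filled shaker is tipped by more than 35 degrees (angle between any of tall_shaker_mid, short_shaker_mid's own z axis and vertical above 0.61 rad).
It fails at once if a thing is dropped (falls free of the fingers faster than 0.8 m/s, about 35 mm) instead of set down ((linear speed of big_ring above 0.8 m/s and contact force between the fingers and big_ring below 0.01 N) or (linear speed of small_ring above 0.8 m/s and contact force between the fingers and small_ring below 0.01 N) or (linear speed of tall_shaker above 0.8 m/s and contact force between the fingers and tall_shaker below 0.01 N) or (linear speed of short_shaker above 0.8 m/s and contact force between the fingers and short_shaker below 0.01 N) or (linear speed of peeler above 0.8 m/s and contact force between the fingers and peeler below 0.01 N)).
It also fails if it takes over 144 s, if anything falls off the work surface, if the arm or the gripper's body presses on something with over 40 N, if the wrist force passes 120 N, or if a joint passes its speed limit or range.

## Working session

There is one attempt and no reset: what is moved stays moved. The work goes in short steps, each a Python script; the robot and the scene stay as the last script left them, time stands still between calls to the robot, and variables do not carry over. Pictures are saved under pics/ and viewed, at most 14 in all, crops included, and the job is handed in when it is done.

```bash
mkdir -p pics; ls; python3 - <<'E'
from plant import *
import cv2,numpy as np
for n in ("top","side"):
    im,d=get_image(n); cv2.imwrite(f"pics/{n}0.png",im[:,:,::-1]); np.save(f"pics/{n}0.npy",d)
    c=get_calibration(n); print(n,np.round(c["intrinsics"],1).tolist(),np.round(c["world_from_camera"],3).tolist(),(d==0).mean())
print(observe())
E
```

```text
pics
top [[506.2, 0.0, 318.8], [0.0, 506.2, 239.9], [0.0, 0.0, 1.0]] [[0.022, -0.987, 0.16, 0.305], [-1.0, -0.023, -0.003, -0.007], [0.007, -0.16, -0.987, 1.622], [0.0, 0.0, 0.0, 1.0]] 0.004000651041666667
side [[462.8, 0.0, 319.8], [0.0, 462.8, 251.7], [0.0, 0.0, 1.0]] [[-0.999, -0.032, 0.026, 0.525], [-0.04, 0.59, -0.806, 0.945], [0.01, -0.807, -0.591, 0.736], [0.0, 0.0, 0.0, 1.0]] 0.003922526041666667
{'time_s': 0.1, 'q': array([-1.36409700e+00,  2.21141007e-01,  1.52751189e+00, -1.38118454e-05,
        1.39470775e+00, -1.26122699e-01]), 'joint_velocities': array([-0.00077643, -0.00078206, -0.00221826,  0.00014539, -0.00027308,
       -0.00084392]), 'joint_torque': array([ 2.13402447e-03, -4.98239350e+01, -3.90545976e+01, -2.02481651e-04,
        5.60390690e-03,  6.48426976e-05]), 'eef_pos': array([ 0.20404874, -0.59011759,  0.20340452]), 'tcp_rot': array([-3.13983700e+00, -2.08907000e-04,  3.32824279e-01]), 'ft_force': array([ 0.21839609, -0.61808666, -0.740413  ]), 'torque': array([-0.03825809,  0.01048995,  0.02362019]), 'grasp_force': 0.0, 'opening': 0.08564143635437614}
```

View pics/top0.png

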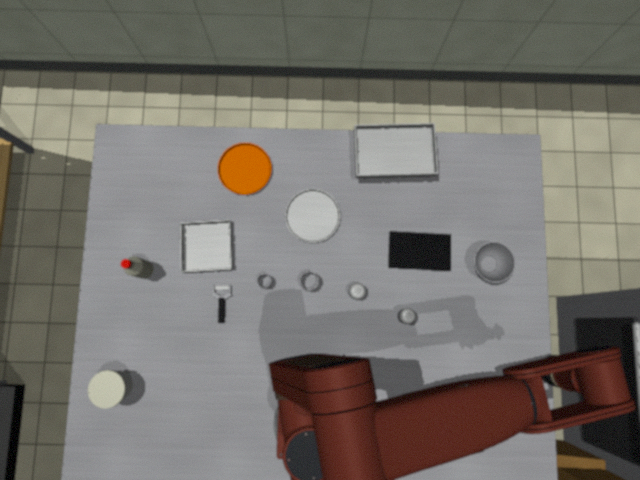

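View pics/side0.png

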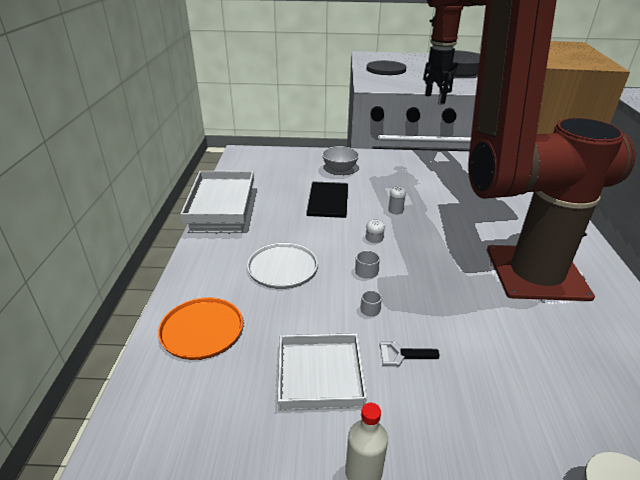

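Candidates:

| Thing | Chosen (top view) | Look-alikes rejected |
|---|---|---|
| Square pan | (208,247) | large rectangular box (396,152) |
| Round tray | white (313,216) | orange (245,169) |
| Board | (420,251) | – |
| Moulds | open tubes, small (266,282) and big (312,282) | closed, domed shakers |
| Shakers | short (357,291), tall (407,317) | tubes |
| Peeler | (222,305) | – |
| Bystanders | bottle (130,266), bowl (494,262) | white cylinder at left (106,389) |

I'll check this in a crop and measure with the depth image.

```bash
cat > vis.py <<'E'
import numpy as np,cv2
from plant import get_calibration,get_image
def world(n,d):
    c=get_calibration(n);K=c["intrinsics"];T=np.array(c["world_from_camera"])
    v,u=np.mgrid[:480,:640]
    P=np.stack([(u-K[0][2])/K[0][0]*d,(v-K[1][2])/K[1][1]*d,d],-1)
    W=P@T[:3,:3].T+T[:3,3]; W[d==0]=np.nan
    return W
def ray(n,u,v,z):
    c=get_calibration(n);K=np.array(c["intrinsics"]);T=np.array(c["world_from_camera"])
    r=T[:3,:3]@np.linalg.inv(K)@[u,v,1]; o=T[:3,3]
    return (o+r*(z-o[2])/r[2])[:2]
E
python3 - <<'E'
from vis import *
im=cv2.imread("pics/top0.png");cv2.imwrite("pics/crop.png",cv2.resize(im[195:335,170:470],None,fx=2.66,fy=2.66,interpolation=cv2.INTER_CUBIC))
for n in("top","side"):
    W=world(n,np.load(f"pics/{n}0.npy"))
    x,y,z=W[...,0],W[...,1],W[...,2]
    t=(x>.25)&(x<.8)&(abs(y)<.45)
    z0=np.nanmedian(z[t]);print(n,"table z",z0)
    m=(t&(z-z0>.006)).astype(np.uint8)
    k,l,s,c=cv2.connectedComponentsWithStats(m)
    for i in range(1,k):
        if s[i,4]<20: continue
        p=W[l==i]; h=p[:,2]-z0; top=p[h>np.percentile(h,97)-.006]
        r=cv2.minAreaRect(np.float32(top[:,:2]))
        print(np.round(c[i]),s[i,4],"zmax %.3f"%np.percentile(h,97),"rect",np.round(r[0],3),np.round(r[1],3),round(r[2],1))
E
```

```text
top table z 0.0006214888013433839
[392. 173.] 635 zmax 0.075 rect [ 0.783 -0.253] [0.258 0.03 ] 89.8
[223. 180.] 66 zmax 0.017 rect [0.756 0.308] [0.095 0.015] 33.7
[267. 176.] 31 zmax 0.019 rect [0.775 0.16 ] [0.004 0.045] 70.0
[248. 190.] 60 zmax 0.019 rect [0.724 0.22 ] [0.017 0.096] 13.3
[312. 212.] 392 zmax 0.019 rect [0.65  0.013] [0.176 0.175] 2.3
[204. 244.] 545 zmax 0.034 rect [0.54 0.35] [0.161 0.161] 4.7
[419. 250.] 2258 zmax 0.020 rect [ 0.541 -0.334] [0.199 0.118] 88.4
[308. 280.] 91 zmax 0.048 rect [0.434 0.02 ] [0.056 0.056] 1.2
[264. 280.] 82 zmax 0.044 rect [0.432 0.159] [0.045 0.042] 46.7
[356. 290.] 223 zmax 0.056 rect [ 0.408 -0.13 ] [0.037 0.044] 45.9
[221. 301.] 274 zmax 0.018 rect [0.356 0.291] [0.115 0.054] 2.9
[406. 315.] 229 zmax 0.080 rect [ 0.333 -0.285] [0.037 0.039] 53.5
side table z 0.00208443541089931
[243. 205.] 493 zmax 0.073 rect [ 0.784 -0.249] [0.027 0.262] 0.1
[327. 199.] 1268 zmax 0.016 rect [ 0.544 -0.333] [0.208 0.119] 88.3
[396. 199.] 373 zmax 0.075 rect [ 0.334 -0.28 ] [0.041 0.038] 11.8
[374. 230.] 343 zmax 0.051 rect [ 0.407 -0.133] [0.045 0.042] 55.9
[281. 263.] 488 zmax 0.015 rect [0.651 0.012] [0.179 0.178] 61.9
[367. 263.] 546 zmax 0.045 rect [0.436 0.019] [0.061 0.058] 74.8
[370. 302.] 424 zmax 0.040 rect [0.433 0.159] [0.048 0.044] 72.8
[223. 328.] 327 zmax 0.015 rect [0.756 0.241] [0.083 0.179] 0.3
[321. 373.] 1881 zmax 0.031 rect [0.541 0.351] [0.16  0.164] 5.0
[406. 353.] 633 zmax 0.015 rect [0.359 0.297] [0.118 0.062] 0.7
```

View pics/crop.png

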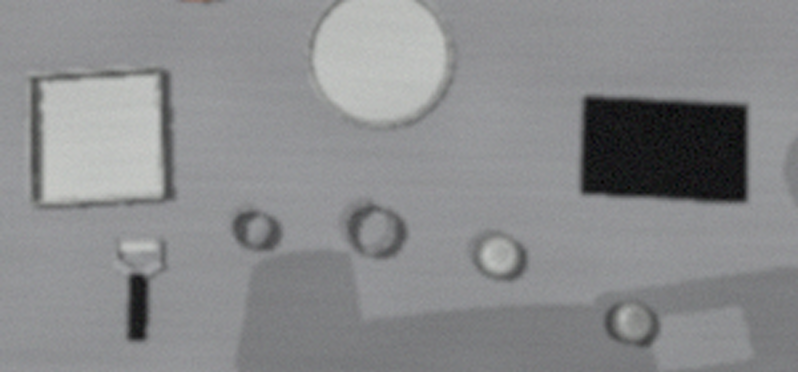

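The crop confirms the choice: small tube (257,230), big tube (377,232), domed shakers (500,255) and (632,322), peeler (138,295) with the blade up, plus the plain pan, white tray and board. Both views agree to a few mm. I'll start with the tall shaker.

```bash
cat > arm.py <<'E'
from plant import *
import numpy as np
pi=np.pi
HI=0.19
def pick(x,y,z,yaw,opening,f=40):
    gripper_to(opening)
    movep([x,y,HI],[pi,0,yaw]); move_l([x,y,z+.03],feed=.15); hit=move_l([x,y,z],feed=.06,max_force=12)
    gripper_to(0,f_grip=f); o=observe(); print("grip",hit,"open %.4f F %.1f z %.4f t %.1f"%(o["opening"],o["grasp_force"],o["eef_pos"][2],o["time_s"]))
    move_l([x,y,z+.02],feed=.05); move_l([x,y,HI],feed=.2)
def place(x,y,z,yaw,release):
    """z: TCP height at which the thing just rests"""
    movep([x,y,HI],[pi,0,yaw]); print("held %.4f"%observe()["opening"])
    move_l([x,y,z+.008],feed=.15); hold(.2)
    hit=move_l([x,y,z-.003],feed=.02,max_force=5); o=observe()
    print("down",hit,"z %.4f (plan %.4f)"%(o["eef_pos"][2],z))
    gripper_to(release); p=o["eef_pos"]; move_l([p[0],p[1],p[2]+.05],feed=.08); move_l([p[0],p[1],HI],feed=.25)
    print("t",observe()["time_s"])
E
python3 - <<'E'
from vis import *; from arm import *
for n,f in(("top",(slice(270,340),slice(205,240))),("side",(slice(335,370),slice(380,450)))):
    im=cv2.imread(f"pics/{n}0.png").max(2); m=np.zeros_like(im); m[f]=im[f]<45
    k,l,s,c=cv2.connectedComponentsWithStats(m); i=1+s[1:,4].argmax()
    v,u=np.nonzero(l==i); P=np.array([ray(n,a,b,.012) for a,b in zip(u,v)]); r=cv2.minAreaRect(np.float32(P)); d=cv2.fitLine(np.float32(P),cv2.DIST_L2,0,.01,.01).ravel()
    print(n,len(u),np.round(r[0],3),np.round(r[1],3),"yaw",np.arctan(d[1]/d[0]),"x",P[:,0].min(),P[:,0].max())
pick(.334,-.282,.010,.3,.085); 
place(.65+.0,.012-.035,.015,pi/2,.075)
E
```

```text
top 94 [0.336 0.289] [0.015 0.069] yaw 0.039671108 x 0.30199912113015265 0.3706734104370632
side 358 [0.339 0.297] [0.077 0.024] yaw 0.025150262 x 0.3005886927774205 0.3770954624385167
grip False open 0.0465 F 40.3 z 0.0107 t 3.8
held 0.0461
down True z 0.0148 (plan 0.0150)
t 10.5917
```

```bash
python3 - <<'E'
from vis import *; from arm import *
pick(.407,-.131,.001,.2,.085)
place(.65,.012+.036,.006,pi/2,.075)
im,d=get_image("side"); cv2.imwrite("pics/side1.png",im[:,:,::-1])
E
```

```text
grip False open 0.0497 F 40.7 z 0.0019 t 14.2
held 0.0494
down True z 0.0060 (plan 0.0060)
t 20.6833
```

View pics/side1.png

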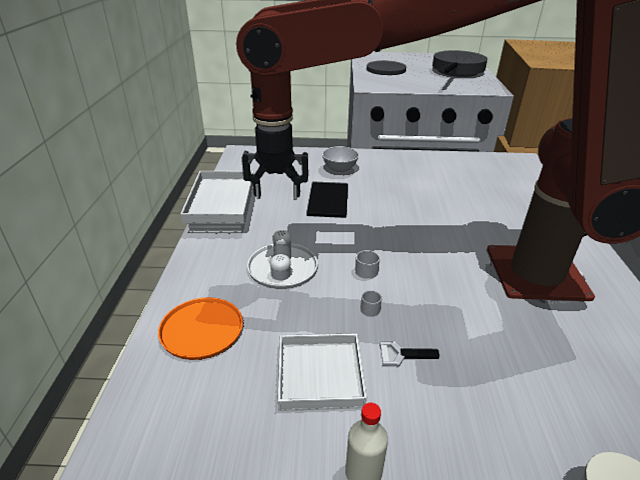

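Both shakers stand in the tray, at (282,245) and (281,266). Rings next.

```bash
python3 - <<'E'
from vis import *; from arm import *
a=.084; c=np.array([.541,.351]); py=np.array([-np.sin(a),np.cos(a)])
pick(.435,.0195,.003,.5,.085)
place(*(c+.035*py),.007,pi/2+a,.078)
pick(.4325,.159,.003,.5,.075)
place(*(c-.037*py),.007,pi/2+a,.065)
im,d=get_image("side"); cv2.imwrite("pics/side2.png",im[:,:,::-1])
E
```

```text
grip False open 0.0577 F 41.7 z 0.0040 t 24.2
held 0.0576
down True z 0.0081 (plan 0.0070)
t 30.8583
grip False open 0.0440 F 39.9 z 0.0039 t 34.3
held 0.0436
down True z 0.0079 (plan 0.0070)
t 40.4833
```

View pics/side2.png

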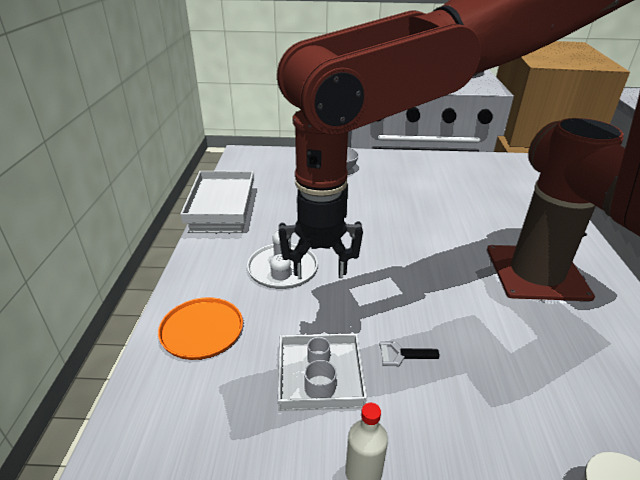

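Both rings stand in the pan, at (319,348) and (320,378). Now the peeler.

```bash
python3 - <<'E'
from vis import *; from arm import *
pick(.354,.295,.002,.03,.06)
place(.542,-.334,.0165,1.543,.05)
movep([.33,-.35,.25],[pi,0,1.0])
for n in ("side","top"):
    im,d=get_image(n); cv2.imwrite(f"pics/{n}3.png",im[:,:,::-1]); W=world(n,d)
    x,y,z=W[...,0],W[...,1],W[...,2]
    for nm,X,Y,r,h in(("tall",.65,-.023,.035,.062),("short",.65,.048,.035,.042),("big",.538,.386,.037,.038),("small",.544,.314,.035,.036),("peeler",.542,-.334,.09,.021)):
        p=W[(np.hypot(x-X,y-Y)<r)&(z>h)&(z<.12)]
        if len(p)>5: q=cv2.minAreaRect(np.float32(p[:,:2])); print(n,nm,len(p),np.round(q[0],3),np.round(q[1],3),round(q[2]),"ztop %.3f"%np.percentile(p[:,2],95))
E
```

```text
grip False open -0.0002 F 0.0 z 0.0020 t 44.8
held 0.0001
down False z 0.0134 (plan 0.0165)
t 52.75
side tall 226 [ 0.654 -0.023] [0.046 0.043] 53 ztop 0.082
side short 250 [0.651 0.051] [0.048 0.047] 48 ztop 0.057
side big 351 [0.54  0.386] [0.058 0.061] 2 ztop 0.051
side small 199 [0.546 0.315] [0.044 0.047] 3 ztop 0.046
top tall 182 [ 0.653 -0.025] [0.047 0.044] 1 ztop 0.083
top short 197 [0.649 0.046] [0.048 0.048] 88 ztop 0.058
top big 73 [0.539 0.384] [0.058 0.058] 1 ztop 0.053
top small 49 [0.545 0.314] [0.045 0.043] 23 ztop 0.048
top peeler 50 [ 0.537 -0.332] [0.165 0.1  ] 67 ztop 0.025
```

View pics/side3.png

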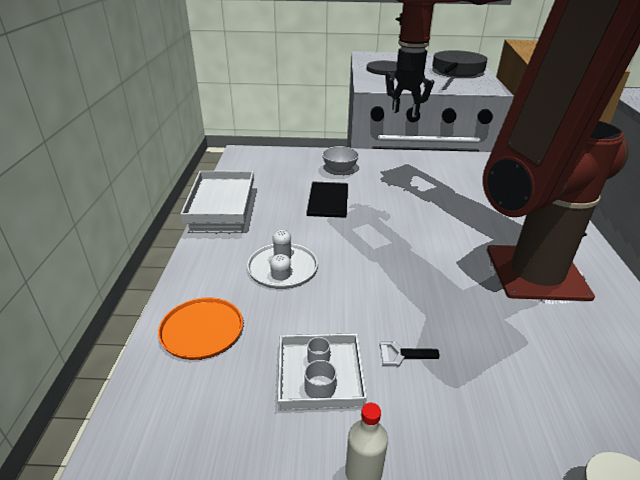

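View pics/top3.png

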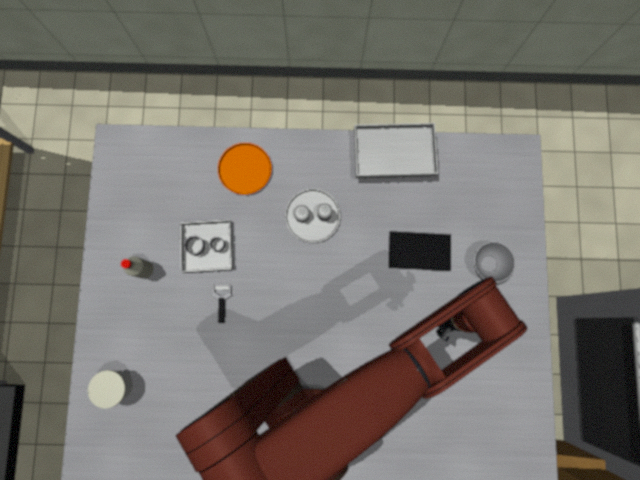

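The peeler was missed: the fingers shut at 0 and it still lies at (222,303) in the top view. The shakers and rings are fine. I'll measure it again and look with the fingers around it.

```bash
python3 - <<'E'
from vis import *; from arm import *
W={}
for k in (0,3):
    for n,f in(("top",(slice(270,340),slice(205,240))),("side",(slice(335,370),slice(375,450)))):
        im=cv2.imread(f"pics/{n}{k}.png").max(2); m=np.zeros_like(im); m[f]=im[f]<45
        nn,l,s,c=cv2.connectedComponentsWithStats(m); i=1+s[1:,4].argmax(); print(k,n,s[i],c[i],ray(n,*c[i],.012))
gripper_to(.06); x,y=.352,.292
movep([x,y,HI],[pi,0,.03]); move_l([x,y,.03],feed=.15); print(move_l([x,y,.002],feed=.05,max_force=12), observe()["eef_pos"])
im0,_=get_image("side")
gripper_to(.022,f_grip=30); o=observe(); print(o["opening"],o["grasp_force"],o["ft_force"])
im1,_=get_image("side")
c=[cv2.resize(i[290:390,340:490,::-1],None,fx=4,fy=3,interpolation=cv2.INTER_CUBIC) for i in(im0,im1)]
cv2.imwrite("pics/g1.png",np.vstack(c))
E
```

```text
0 top [219 299   6  23  94] [221.5        310.29787234] [0.33532476 0.28989731]
0 side [401 349  38  10 358] [419.72067039 353.49162011] [0.33867457 0.29708306]
3 top [219 299   6  23 102] [221.54901961 310.73529412] [0.33396602 0.28967101]
3 side [401 349  38  10 360] [419.8        353.46666667] [0.3385033  0.29700827]
False [0.35195578 0.29198188 0.00186955]
0.02174104847540964 0.0 [ 0.05120485 -0.09241771 -1.2743343 ]
```

View pics/g1.png

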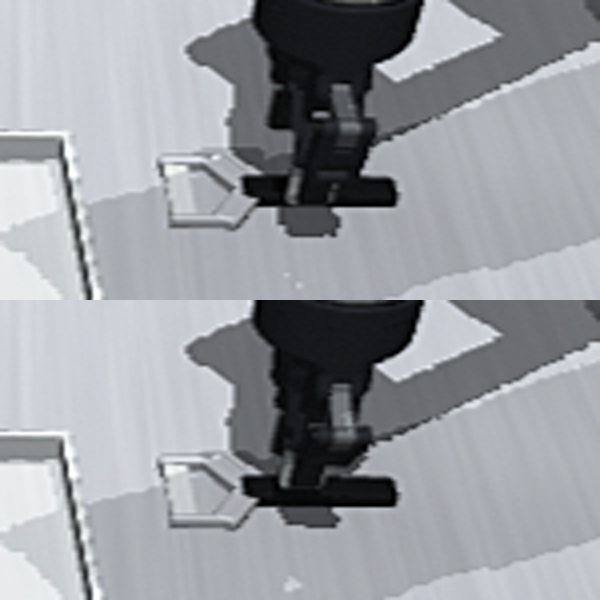

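The fingertips end at the handle's top edge (about (310,485) in the lower frame), so they are too high when partly open. I'll feel for the counter with the fingers open at 35 mm, then close.

```bash
python3 - <<'E'
from vis import *; from arm import *
x,y=.352,.293
move_l([x,y,.03],feed=.1); gripper_to(.036); move_l([x,y,.004],feed=.08)
print(move_l([x,y,-.014],feed=.015,max_force=6)); o=observe(); z=o["eef_pos"][2]; print(z,o["ft_force"])
move_l([x,y,z+.0015],feed=.02)
gripper_to(0,f_grip=40); o=observe(); print(o["opening"],o["grasp_force"],o["eef_pos"],o["ft_force"])
im1,_=get_image("side")
cv2.imwrite("pics/g2.png",cv2.resize(im1[290:390,340:490,::-1],None,fx=4,fy=4,interpolation=cv2.INTER_CUBIC))
E
```

```text
False
-0.013901571358441382 [ 0.03748067 -0.00927332 -0.32173836]
-0.0001667414568786004 0.0 [ 0.35198427  0.29300637 -0.01240323] [-0.23963044  0.6323142   1.25094499]
```

View pics/g2.png

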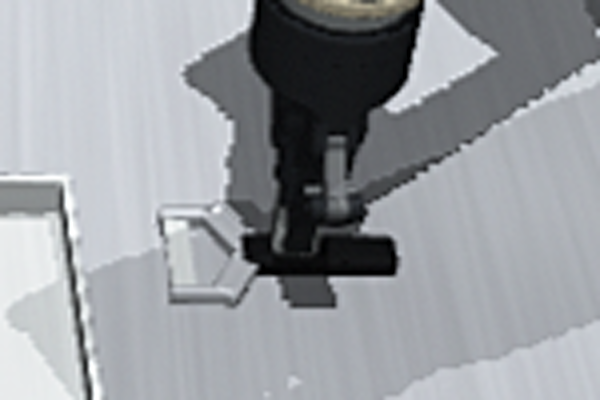

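The shut fingers pass above the handle without contact at a TCP z of −12 mm, so the real tips sit higher than the model says. The earlier grips reading at cap diameters fit that too. I'll go on feeling down for the counter.

```bash
python3 - <<'E'
from vis import *; from arm import *
x,y=.352,.293
move_l([x,y,.02],feed=.1); gripper_to(.040); move_l([x,y,-.010],feed=.08); hold(.2)
print(move_l([x,y,-.05],feed=.015,max_force=5)); o=observe(); z=o["eef_pos"][2]; print(z,o["ft_force"],o["tcp_rot"],o["time_s"])
im1,_=get_image("side")
cv2.imwrite("pics/g3.png",cv2.resize(im1[290:390,340:490,::-1],None,fx=4,fy=4,interpolation=cv2.INTER_CUBIC))
E
```

```text
True
-0.028389649338024937 [-1.36593151 -0.56029007  6.53948787] [3.14140683e+00 3.62836170e-04 2.99746472e-02] 65.1
```

View pics/g3.png

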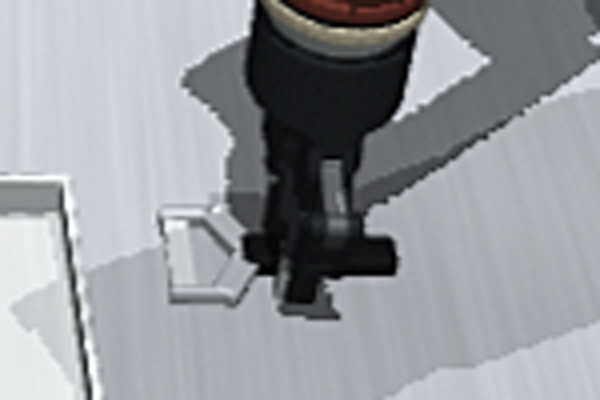

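The fingers now straddle the handle and touch the counter at a TCP z of −28 mm, so the tip offset is about 26 mm. I'll grip just above that, place with the same offset, then check.

```bash
python3 - <<'E'
from vis import *; from arm import *
x,y,z=.352,.293,-.0245
move_l([x,y,z],feed=.02)
gripper_to(0,f_grip=40); o=observe(); print(o["opening"],o["grasp_force"],o["eef_pos"])
move_l([x,y,z+.03],feed=.05); move_l([x,y,HI],feed=.2)
o=observe(); print(o["opening"],o["grasp_force"])
if o["opening"]>.01:
    place(.542,-.334,z+.014,1.543,.05)
    movep([.33,-.35,.25],[pi,0,1.0])
for n in ("side","top"):
    im,d=get_image(n); cv2.imwrite(f"pics/{n}4.png",im[:,:,::-1]); np.save(f"pics/{n}4.npy",d)
cv2.imwrite("pics/b4.png",cv2.resize(cv2.imread("pics/side4.png")[130:300,230:420],None,fx=3.5,fy=3.5,interpolation=cv2.INTER_CUBIC))
E
```

```text
0.01900399288006497 39.82827365398407 [ 0.35207274  0.29305553 -0.0244535 ]
0.0190213752169453 39.6184766292572
held 0.0189
down True z -0.0104 (plan -0.0105)
t 74.0083
```

View pics/b4.png

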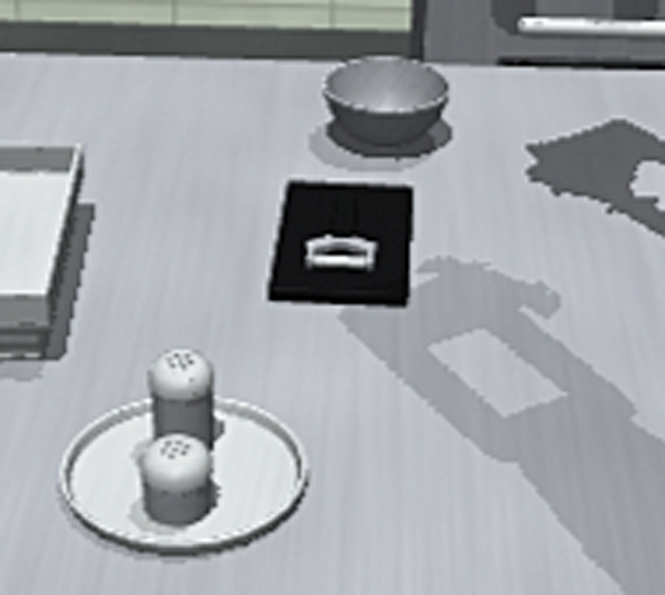

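The peeler lies lengthwise on the board, with its fork at (340,252), and both shakers stand upright in the tray. One numeric check before handing in.

```bash
python3 - <<'E'
from vis import *
for n in("side","top"):
    W=world(n,np.load(f"pics/{n}4.npy")); x,y,z=W[...,0],W[...,1],W[...,2]
    b=np.nanmedian(z[(abs(x-.542)<.055)&(abs(y+.334)<.09)])
    p=W[(abs(x-.542)<.056)&(abs(y+.334)<.095)&(z>b+.008)&(z<.06)]; q=cv2.minAreaRect(np.float32(p[:,:2])); print(n,len(p),b,q,"ztop",np.percentile(p[:,2],95))
E
```

```text
side 155 0.016194563632537462 ((0.5472992658615112, -0.3260374367237091), (0.05844372510910034, 0.12198538333177567), 2.5156242847442627) ztop 0.03162380354962175
top 237 0.014713770765243384 ((0.539786696434021, -0.3294447064399719), (0.07642649859189987, 0.17400924861431122), 7.620912551879883) ztop 0.033050428173850045
```

```bash
python3 -c "
from plant import *
hold(.5); print(job_done(), observe()['time_s'])"
```

```text
the job is handed in; nothing more can be done
the job is handed in; nothing more can be done
```

The job is handed in, and the camera check before it showed both ring moulds standing side by side in the square pan, both shakers upright in the round tray, the peeler flat and lengthwise mid-board (its first pick missed and was redone), and the bowl and bottle not visibly moved; no verdict came back.

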